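Release the latched file drawer with the rod

TASK

The drawer of the grey steel file case has latched shut. Take the square-handled rod out of the wooden tool block, reach down through the slot in the top of the case, feel along it for the hidden latch tab and press that down gently - the ledges beside it do not give and must not be forced - until the drawer springs open. Then stand the rod back in the hole it came from, let go, and leave the other things on the bench as they are.

Things in the scene. Friction and masses are not known exactly. Their poses are not given: they have to be found in the camera images.
- rod: Release rod: round steel rod 7 mm in diameter with a ball end, 60 mm long, under a square wooden handle 22 x 22 x 60 mm; 80 g. The only square handle in the block. Origin at the rod's tip, z up along it: the handle spans z = 60 to 120 mm, its flats face along x and y. At the start it stands upright in a hole, the handle's underside on the block's top.
- block: Wooden tool block, fixed, 60 (x) x 180 (y) x 70 (z) mm, origin at the centre of its underside. Three square upright holes 12 mm wide and 65 mm deep at y = -55, 0 and +55 mm; the rod and two files stand in them, in any order.
- slot (a point): Centre of the slot, level with the top face of the case (115 mm above the bench); axes of the case. The slot is 92 mm long along y (+-46 mm) and 10.5 mm wide along x, through a 4 mm top plate. Out of sight, 25 mm under the top face, a rigid steel ledge runs below the slot, except for one gap 22 mm long in y, centred anywhere from y = -32 to +32 mm: the latch tab lies in it.
- case: Grey steel file case, fixed, 200 (x) x 240 (y) x 115 (z) mm, origin under its centre; drawer in its front (-x). The hidden latch tab's top is 28 mm under the top face; it gives downward against a spring (3 N at first, about 6 N when it releases at 6 mm of travel) and meets a rigid stop at 10 mm. Never push the rod against case, ledge or tab with more than 25 N, nor the gripper with more than 15 N.
- drawer (a joint): Drawer of the case: 0 = latched shut, grows as it springs out towards the case's -x, up to 0.060 m (fully out, by its own spring, once the tab has been pressed). It has no handle and cannot be pulled.
- file_a: File with a round wooden handle (23 mm in diameter, top 122 mm above the bench), standing in the tool block; leave it.
- file_b: A second such round-handled file standing in the tool block; leave it.
- stone_big: Grey stone block 90 x 60 x 40 mm, origin under its centre; leave it.
- stone_small: Grey stone piece 60 x 45 x 30 mm lying on the rear (+x) part of the case's top; origin under its centre; leave it.
- sand_block: Cork sanding block 80 x 50 x 30 mm, origin under its centre; leave it.
- beaker: Glass beaker 68 mm in diameter, 110 mm tall, origin under its centre; leave it.
- flat_file: Flat file, 300 mm long, with a red handle, lying on the bench; leave it.
- carving: Small brown carving, 56 mm in diameter, 50 mm tall, origin under its centre; leave it.
Mind the look-alikes: they are no part of the job. What is shaped like the rod but turquoise or white is not meant.

How it is judged:
By the outcome, as a careful person would: the job done as asked, in the order asked, and still so for the second after the job is handed in, with the robot touching nothing.
It also fails if it takes over 64 s, if anything falls off the work surface, if the arm or the gripper's body presses on something with over 40 N, if the wrist force passes 120 N, or if a joint passes its speed limit or range.

ROBOT

A 6-joint arm with a two-finger parallel gripper is mounted at the origin on the work surface. World frame = base frame: x ahead of the robot, y to its left, z up, the work surface at z = 0. Lengths are in mm, angles in rad, forces in N, time in s.
With the tool pointing down it reaches from about 300 to 775 mm from the base axis. Payload 14.6 kg.
Tool frame: the origin (TCP) lies between the finger pads; the fingertips stand r.tip_reach ahead of it and the grasp point (between the pads) lies 11 mm behind it (r.tip_reach is the distance from the TCP to the fingertips, in mm); z points along the fingers, y is the line along which they close (so a half turn about z gives the same grasp; the last joint's range is limited). The gripper opens to 94 mm and grips with 3 to 60 N. Pads are 16 mm wide; open, the fingers measure 119 mm over their backs; the gripper's body (75 mm by 177 mm) begins 78 mm behind the grasp point.
Start: joints at [-1.187, 0.3, 1.521, -0, 1.321, -0.067], TCP at [239.619, -495.047, 213.446] pointing down, gripper open.
Joint ranges: [-3.03, 3.03], [-0.79, 2.21], [0.23, 2.52], [-1.04, 4.18], [0, 3.07], [-2.55, 2.55]. Speed limits (rad/s): [2.22, 2.22, 2.57, 3.14, 3.14, 3.14].

INTERFACE

Orientations are given as a unit quaternion [x, y, z, w].
In Python, from station import r, imaging, workorder gives the robot as it stands. The module is installed in compiled form; this text tells all that it offers.
- The arm moves only by the shell command python3 -m jog 'ROWS' [OPENING] [FORCE]. ROWS is a JSON object of lists of equal length, an entry for each row: "slide": the shift along the tool's x, y, z as a fraction of full scale, a list of three; "delta_rot": the turn, a rotation vector about the tool's x, y, z as a fraction of full scale, a list of three. In form: {"slide": [[x, y, z], ...], "delta_rot": [[ax, ay, az], ...]}. A call has 1 to 20 rows; each row is the pose to reach, as a shift and turn from the pose commanded when the call began, along the tool's axes at that moment, turning the shorter way round; what a row does not reach only later rows make up. Full scale, the value 1, is 40 cm for a shift and pi rad for a turn. A row lasts 1/8 s, in which the tool goes at most 62.5 mm and 10.7 degrees, less where a joint would pass 70% of its speed; a pose out of reach is approached as far as the arm can. A call with a number of a shift or a turn outside -1 to 1 is refused whole. A call with a gripper value outside its range is refused whole. OPENING is the opening, from -1 (shut) to 1 (fully open), set as the call begins (- or left out, the last holds). The fingers move at their own pace and stop on an object; FORCE is the grip in N (left out, the last holds). Time passes only in rows, so rows that repeat a pose let the fingers close. It gives the time, the measured TCP pose, the force, the opening and the grip force at its end, in the units of the state.
- r.get_obs(): the state, without advancing time (a new reading comes with each control period).
- imaging.snapshot(name): name is "side" or "top"; returns a dict with "img" (384x512x3 uint8, red, green, blue), "camera_matrix" (3x3 intrinsics, pixels), "rvec" (rotation vector, rad) and "tvec" (3), from world to camera coordinates, as OpenCV has them. Camera axes: x right, y down, z forward; pixel columns grow to the right and rows downward; lengths in mm; the calibration is good to about 2 mm. A picture is of the moment at which its call begins. There is no depth.
- workorder.job_done(): hands the job in; it is judged then, once.
The state is a dict: "clock": time; "q": joint angles; "qvel": joint speeds; "joint_efforts": joint torques, N m; "tool_pos": TCP position; "tool_rot": TCP orientation; "ft_force": force on the tool from outside, world axes, zero at the start; "ft_torque": the same for the moment, N m; "width": finger opening in mm; "finger_force": force on a finger pad.
Only numpy, scipy, OpenCV 4.12 (cv2) and the standard library are available. Lean on these libraries where they do the work, as an engineer would, in place of code of your own. Each camera call takes 0.05 s, during which the arm holds its last target. There are 200 camera calls.

## Working session

There is one attempt and no reset: what is moved stays moved. The work goes in short steps, Python scripts to look and compute and a shell command to move; the robot and the scene stay as the last step left them, time stands still between calls to the robot, and variables do not carry over. Pictures are saved under pics/ and viewed, at most 10 in all, crops included, and the job is handed in when it is done.

```bash
mkdir -p pics
cat > h.py <<'E'
import numpy as np, cv2
from station import r, imaging, workorder
from scipy.spatial.transform import Rotation as R
def snap(n,f=None):
    s=imaging.snapshot(n)
    if f: cv2.imwrite('pics/'+f,s['img'][:,:,::-1])
    return s
def proj(s,p):
    return cv2.projectPoints(np.array(p,float).reshape(-1,1,3),np.array(s['rvec'],float),np.array(s['tvec'],float),np.array(s['camera_matrix'],float),None)[0].reshape(-1,2)
def ray(s,uv,z):
    K=np.array(s['camera_matrix']);Rm=cv2.Rodrigues(np.array(s['rvec'],float))[0];t=np.array(s['tvec'],float).ravel()
    c=-Rm.T@t; d=Rm.T@np.linalg.inv(K)@np.array([uv[0],uv[1],1.])
    return c+d*(z-c[2])/d[2]
def go(p,Rt=None):
    "slide (fraction) needed from measured pose to world p"
    o=r.get_obs(); T=R.from_quat(o['tool_rot'])
    return T.inv().apply(np.array(p)-o['tool_pos'])/400
E
python3 - <<'E'
from h import *
a=snap('top','top0.png');b=snap('side','side0.png')
print(a['camera_matrix'],a['rvec'],a['tvec'],b['rvec'],b['tvec'],r.tip_reach); print(r.get_obs())
E
```

```text
[[497.94773478   0.         252.41325512]
 [  0.         497.94773478 182.25775379]
 [  0.           0.           1.        ]] [ 2.15407471 -2.18563244  0.08322805] [-8.84953036e-01  5.81837948e+02  1.39155888e+03] [ 2.09405022 -0.09368874  0.08255962] [-607.47287205   97.62723621 1230.90471179] 8.0
{'clock': 0.1, 'q': array([-1.18660994e+00,  3.00396470e-01,  1.52148639e+00,  7.20619473e-05,
        1.32076181e+00, -6.65975884e-02]), 'qvel': array([ 0.00044815, -0.00249485, -0.00330485, -0.00050346,  0.00118439,
       -0.00112878]), 'joint_efforts': array([ 1.78939597e-03, -5.32644510e+01, -3.53283763e+01,  7.09600816e-02,
        2.34990427e-02, -2.72290589e-05]), 'tool_pos': array([ 239.54822565, -494.83792283,  212.96733884]), 'tool_rot': array([ 9.74708439e-01,  2.23479712e-01, -4.87093886e-05, -5.24906865e-04]), 'ft_force': array([ 0.52524234, -0.30500652, -0.06546694]), 'ft_torque': array([ 0.0134497 , -0.02422539, -0.01173875]), 'finger_force': 0.0, 'width': 93.82057637399072}
```

View pics/top0.png

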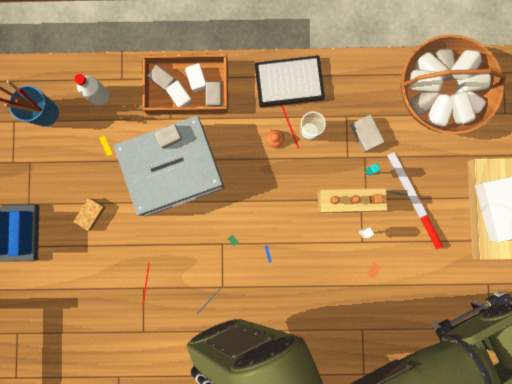

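View pics/side0.png

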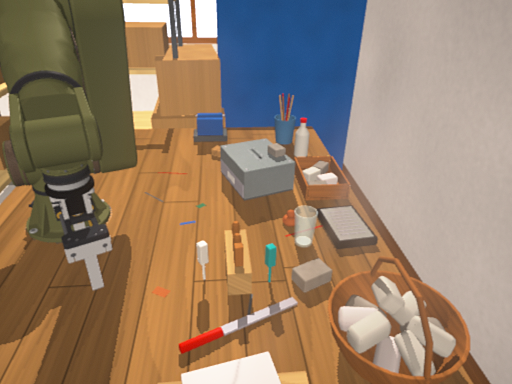

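The top view shows the tool block at about (352,201), with handles at about (335,200), (355,199) and (376,199). The case is at (168,165), with its slot at (167,164). The rod could be mistaken for the turquoise look-alike (373,169), the white one (367,233), or the two round files in the block. Next I'll take close crops of the block and case.

Run:
```python
import cv2
import numpy as np
a=cv2.imread('pics/top0.png');b=cv2.imread('pics/side0.png')
c1=cv2.resize(a[180:220,312:392],(800,400),interpolation=cv2.INTER_CUBIC)
c2=cv2.resize(b[210:300,215:265],None,fx=4,fy=4,interpolation=cv2.INTER_CUBIC)[:,:]
cv2.imwrite('pics/c1.png',c1)
c3=cv2.resize(a[110:220,105:230],(600,528),interpolation=cv2.INTER_CUBIC)
o=np.zeros((528,800,3),np.uint8);o[:,:600]=c3;o[:360,600:]=c2
cv2.imwrite('pics/c2.png',o)
```

```text
(no output)
```

View pics/c1.png

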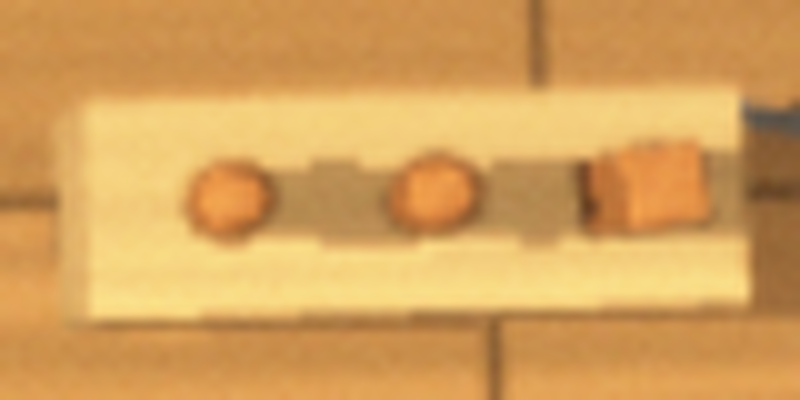

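View pics/c2.png

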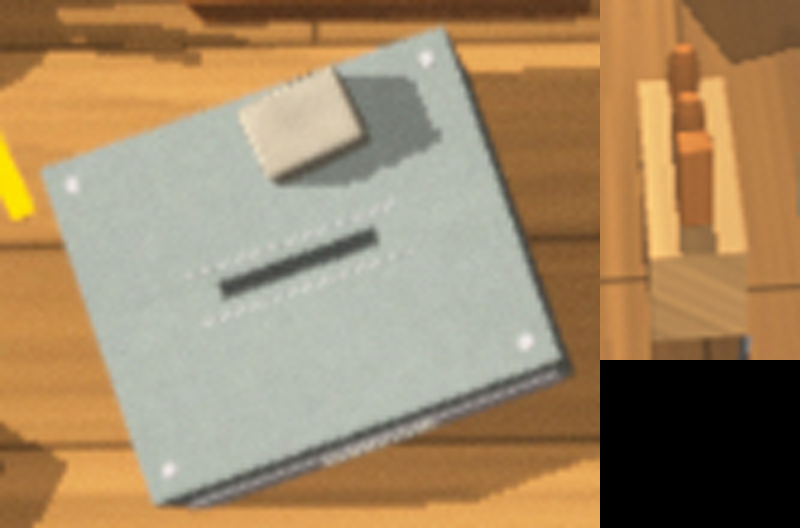

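The crops show the square handle is the right-hand one: top face at c1 (667,183), so pixel (378.7,198.3), with a rectangular outline also visible in the side view. The other two are round files. The slot runs from c2 (222,290) to (377,236).

```bash
cat > m.py <<'E'
from h import *
import glob
from scipy.optimize import least_squares
a=imaging.snapshot('top');b=imaging.snapshot('side')
f1=lambda u,v:(312+(u+.5)/10-.5,180+(v+.5)/10-.5)
f3=lambda u,v:(105+(u+.5)/4.8-.5,110+(v+.5)/4.8-.5)
W=lambda f,L,z:np.array([ray(a,f(*p),z) for p in L])
blk=W(f1,[(85,100),(740,88),(748,303),(90,320)],70)
rod=W(f1,[(632,148),(700,142),(707,218),(640,228)],130)
cas=W(f3,[(45,170),(442,28),(565,362),(158,503)],115)
slot=W(f3,[(222,290),(377,236)],115)
for n,x in dict(blk=blk,rod=rod,case=cas,slot=slot).items():
    print(n,x.round(1).tolist(),'c',x.mean(0).round(1),'edges',[round(np.linalg.norm(x[i]-x[i-1]),1) for i in range(len(x))])
def ang(p,q): d=p-q; return np.degrees(np.arctan2(d[1],d[0]))
print('block y ang',ang(blk[0],blk[1]),ang(blk[3],blk[2]),'case y ang',ang(cas[0],cas[1]),ang(cas[3],cas[2]),'slot',ang(slot[0],slot[1]))
print('files',W(f1,[(230,198),(437,191)],122).round(1).tolist())
print('side slot px',proj(b,slot),'case',proj(b,cas),'rod',proj(b,rod),'blk',proj(b,blk))
for s,k in((a,1),(b,2)):pass
im=b['img'][:,:,::-1]
def crop(x0,y0,x1,y1,k,pts):
    c=cv2.resize(im[y0:y1,x0:x1],None,fx=k,fy=k,interpolation=cv2.INTER_CUBIC)
    for p in proj(b,pts): cv2.circle(c,(int((p[0]-x0+.5)*k),int((p[1]-y0+.5)*k)),2,(0,0,255),-1)
    return c
c=crop(215,135,300,200,5,np.r_[slot,cas]); d=crop(215,215,260,300,5,np.r_[rod,blk])
o=np.zeros((425,660,3),np.uint8); o[:c.shape[0],:c.shape[1]]=c;o[:,430:430+d.shape[1]]=d
cv2.imwrite('pics/side_c.png',o)
E
python3 m.py
```

```text
blk [[554.9, -195.5, 70.0], [555.5, -375.1, 70.0], [496.5, -375.1, 70.0], [494.5, -195.3, 70.0]] c [ 525.3 -285.2   70. ] edges [np.float64(60.4), np.float64(179.6), np.float64(59.0), np.float64(179.7)]
rod [[535.8, -331.0, 130.0], [537.1, -348.8, 130.0], [517.1, -349.9, 130.0], [514.8, -332.3, 130.0]] c [ 526.2 -340.5  130. ] edges [np.float64(21.1), np.float64(17.9), np.float64(20.0), np.float64(17.7)]
case [[680.2, 361.2, 115.0], [757.4, 137.7, 115.0], [567.6, 70.0, 115.0], [492.6, 296.4, 115.0]] c [624.5 216.3 115. ] edges [np.float64(198.5), np.float64(236.5), np.float64(201.5), np.float64(238.5)]
slot [[610.8, 261.3, 115.0], [639.9, 174.6, 115.0]] c [625.4 217.9 115. ] edges [np.float64(91.5), np.float64(91.5)]
block y ang 90.19827667341151 90.65753298857831 case y ang 109.06238331975102 108.33144789592512 slot 108.50634911484651
files [[524.6, -226.6, 122.0], [525.7, -281.1, 122.0]]
side slot px [[250.81606245 149.09435564]
 [260.78467473 158.63242231]] case [[265.57529037 138.70181382]
 [294.30768932 162.22234294]
 [243.04425019 172.43017211]
 [219.80605056 146.09770087]] rod [[241.42342591 242.72347541]
 [242.44669718 247.27729125]
 [234.22867455 247.95996459]
 [232.91292004 243.46402092]] blk [[245.00282571 229.57749751]
 [250.66244574 273.0333749 ]
 [226.51095146 274.3480968 ]
 [223.77563284 230.46006098]]
```

View pics/side_c.png

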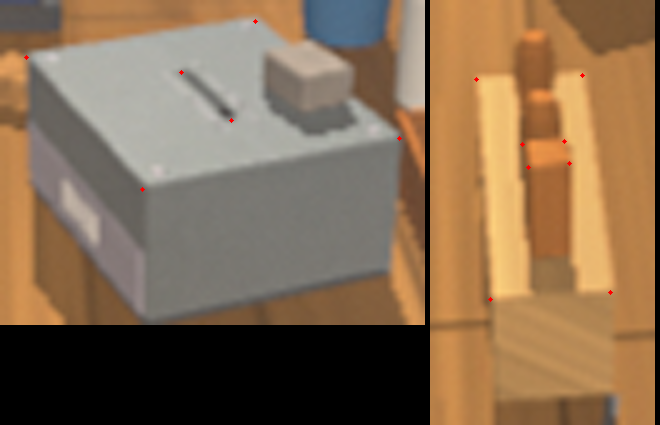

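The side reprojection (red dots on the rod, block, case corners and slot ends) matches, and the sizes are right: case 199x238, slot 91.5, block 60x180. Next I work out the approach.

Run:
```python
from h import *
print(go([525.9,-340.3,200]).round(4), R.from_quat(r.get_obs()['tool_rot']).as_matrix()[:,0])
```

```text
[ 0.8127 -0.036   0.0328] [9.00098095e-01 4.35687293e-01 4.33396903e-05]
```

```bash
python3 -m jog '{"slide":[[0.15,-0.006,0.006],[0.3,-0.013,0.012],[0.45,-0.02,0.018],[0.6,-0.027,0.024],[0.74,-0.033,0.03],[0.8127,-0.036,0.0328],[0.8127,-0.036,0.0328],[0.8127,-0.036,0.0328],[0.8127,-0.036,0.0328],[0.8127,-0.036,0.0328]],"delta_rot":[[0,0,-0.05],[0,0,-0.1],[0,0,-0.15],[0,0,-0.2],[0,0,-0.25],[0,0,-0.3],[0,0,-0.35],[0,0,-0.376],[0,0,-0.376],[0,0,-0.376]]}' 0.2 40
python3 - <<'E'
from h import *
o=r.get_obs();print(o['tool_pos'],R.from_quat(o['tool_rot']).as_matrix().round(4).tolist(),go([525.9,-340.3,89]).round(4))
s=snap('top')
im=s['img'][:,:,::-1];c=cv2.resize(im[140:240,300:420],None,fx=5,fy=5,interpolation=cv2.INTER_CUBIC)
cv2.imwrite('pics/hover.png',c)
E
```

```text
clock: 1.45
tool_pos: [525.9, -340.5, 200.2]
tool_rot: [0.686, 0.728, -0.0, -0.0]
ft_force: [-0.8, -0.5, -1.2]
width: 56.2
finger_force: 0.0
[ 525.85927849 -340.50257887  200.23825524] [[-0.0591, 0.9983, -0.0001], [0.9983, 0.0591, 0.0001], [0.0001, -0.0001, -1.0]] [5.000e-04 2.000e-04 2.781e-01]
```

Positioned on target; now I descend and grip.

```bash
python3 -m jog '{"slide":[[0.0005,0,0.08],[0.0005,0,0.16],[0.0005,0,0.22],[0.0005,0,0.26],[0.0005,0,0.278],[0.0005,0,0.278],[0.0005,0,0.278]],"delta_rot":[[0,0,0],[0,0,0],[0,0,0],[0,0,0],[0,0,0],[0,0,0],[0,0,0]]}' && python3 -m jog '{"slide":[[0,0,0],[0,0,0],[0,0,0],[0,0,0],[0,0,0],[0,0,0],[0,0,0],[0,0,0]],"delta_rot":[[0,0,0],[0,0,0],[0,0,0],[0,0,0],[0,0,0],[0,0,0],[0,0,0],[0,0,0]]}' -1 40
```

```text
clock: 2.38
tool_pos: [526.3, -340.5, 90.1]
tool_rot: [0.685, 0.728, 0.0, 0.001]
ft_force: [-0.5, 0.2, 0.4]
width: 56.1
finger_force: 0.0
clock: 3.38
tool_pos: [526.0, -340.3, 89.2]
tool_rot: [0.685, 0.728, 0.0, 0.0]
ft_force: [0.1, -0.6, 0.6]
width: 21.8
finger_force: 40.0
```

```bash
python3 -m jog '{"slide":[[0,0,-0.04],[0,0,-0.1],[0,0,-0.2],[0,0,-0.3],[0,0,-0.37],[0,0,-0.4],[0,0,-0.4],[0,0,-0.4]],"delta_rot":[[0,0,0],[0,0,0],[0,0,0],[0,0,0],[0,0,0],[0,0,0],[0,0,0],[0,0,0]]}'
python3 - <<'E'
from h import *
o=r.get_obs();g=o['tool_pos'];print(g,go([625.4,217.9,250]).round(4),R.from_quat(o['tool_rot']).as_matrix()[:,0],o['width'])
b=snap('side')
im=b['img'][:,:,::-1]
pts=np.array([[g[0],g[1],g[2]+10-89.2]]); p=proj(b,pts)[0]
x0,y0=int(p[0])-45,int(p[1])-60
c=cv2.resize(im[y0:y0+90,x0:x0+90],None,fx=6,fy=6,interpolation=cv2.INTER_CUBIC)
cv2.circle(c,(int((p[0]-x0+.5)*6),int((p[1]-y0+.5)*6)),2,(0,0,255),-1)
cv2.imwrite('pics/lift.png',c)
E
```

```text
clock: 4.38
tool_pos: [525.6, -340.1, 247.8]
tool_rot: [0.685, 0.728, -0.0, -0.001]
ft_force: [0.3, 0.4, -0.7]
width: 21.6
finger_force: 40.0
[ 525.60279373 -340.05916344  247.78449028] [ 1.377   0.3343 -0.0043] [-0.06113807  0.99812848  0.00129102] 21.628422706983773
```

View pics/lift.png

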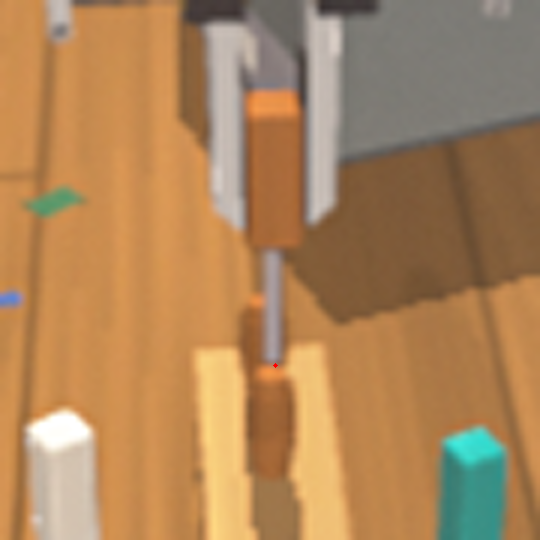

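The rod is held upright and its tip falls on the predicted point (275,365). Now I move to a hover above the slot.

```bash
python3 -m jog '{"slide":[[0.08,0.02,0],[0.2,0.05,0],[0.33,0.08,0],[0.46,0.11,0],[0.58,0.14,0],[0.66,0.16,0],[0.7,0.17,0],[0.7,0.17,0]],"delta_rot":[[0,0,0],[0,0,-0.02],[0,0,-0.04],[0,0,-0.06],[0,0,-0.08],[0,0,-0.083],[0,0,-0.083],[0,0,-0.083]]}'
python3 - <<'E'
from h import *
o=r.get_obs();print(go([625.4,217.9,230]).round(4),R.from_quat(o['tool_rot']).as_matrix()[:,0])
E
```

```text
clock: 5.42
tool_pos: [576.6, -56.4, 248.6]
tool_rot: [0.584, 0.812, -0.0, -0.0]
ft_force: [-0.0, -0.4, 0.4]
width: 22.2
finger_force: 40.0
[0.6117 0.3331 0.0465] [-3.17113139e-01  9.48387677e-01  2.65567253e-04]
```

```bash
python3 -m jog '{"slide":[[0.08,0.045,0],[0.18,0.1,0],[0.29,0.16,0],[0.4,0.22,0],[0.5,0.27,0.01],[0.58,0.315,0.03],[0.6117,0.3331,0.0465],[0.6117,0.3331,0.0465],[0.6117,0.3331,0.0465]],"delta_rot":[[0,0,0],[0,0,0],[0,0,0],[0,0,0],[0,0,0],[0,0,0],[0,0,0],[0,0,0],[0,0,0]]}'
python3 - <<'E'
from h import *
o=r.get_obs();print(go([625.4,217.9,208.2]).round(4),R.from_quat(o['tool_rot']).as_matrix().round(4).tolist(),o['ft_force'])
E
```

```text
clock: 6.55
tool_pos: [625.9, 216.0, 230.9]
tool_rot: [0.585, 0.811, 0.0, 0.0]
ft_force: [-0.0, -1.0, -0.8]
width: 22.2
finger_force: 40.0
[0.0049 0.0002 0.0568] [[-0.315, 0.9491, 0.0004], [0.9491, 0.315, -0.0001], [-0.0002, 0.0003, -1.0]] [-0.02128942 -1.00284561 -0.75647515]
```

```bash
python3 -m jog '{"slide":[[0.003,0,0.03],[0.005,0,0.055],[0.005,0,0.07],[0.005,0,0.07],[0.005,0,0.07]],"delta_rot":[[0,0,0],[0,0,0],[0,0,0],[0,0,0],[0,0,0]]}'
python3 - <<'E'
from h import *
o=r.get_obs();g=o['tool_pos'];print(g)
outs=[]
for n in('top','side'):
    b=snap(n);im=b['img'][:,:,::-1]
    P=[[g[0],g[1],g[2]-79.2],[g[0],g[1],115],[610.8,261.3,115],[639.9,174.6,115]]
    p=proj(b,P);x0,y0=p[1].astype(int)-[25,30]
    c=cv2.resize(im[y0:y0+55,x0:x0+50],None,fx=8,fy=8,interpolation=cv2.INTER_CUBIC)
    for q,col in zip(p,[(0,0,255),(0,255,0),(255,0,0),(255,0,0)]): cv2.circle(c,tuple(((q-[x0,y0]+.5)*8).astype(int).tolist()),2,col,-1)
    outs.append(c)
cv2.imwrite('pics/over.png',np.hstack(outs))
E
```

```text
clock: 7.18
tool_pos: [625.1, 219.6, 202.9]
tool_rot: [0.585, 0.811, 0.0, 0.0]
ft_force: [0.2, 0.7, -1.1]
width: 21.6
finger_force: 40.0
[625.12226525 219.56477699 202.87575008]
```

View pics/over.png

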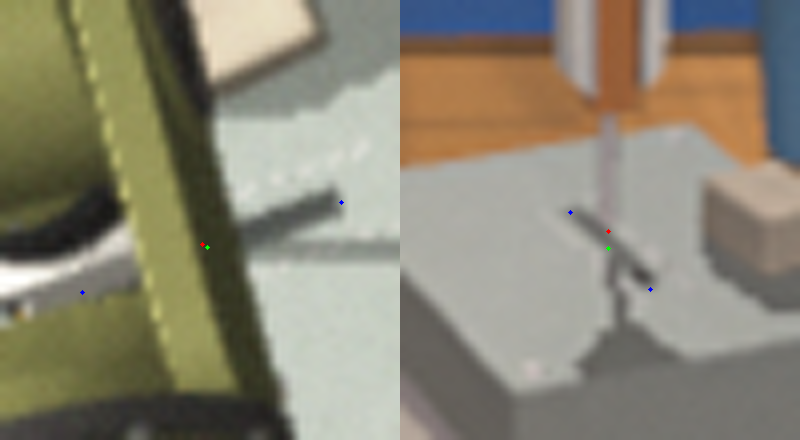

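The side half shows the rod tip near the red dot (608,231), but the visible slot seems to lie slightly up and right of my estimate. I'll measure the slot's centreline by its brightness profile in both original pictures.

Run:
```python
from h import *
from scipy.ndimage import map_coordinates
ims={n:cv2.cvtColor(cv2.imread(f'pics/{n}0.png'),cv2.COLOR_BGR2GRAY).astype(float) for n in('top','side')}
c=np.array([625.4,217.9,115]);th=np.radians(18.5);ex=np.array([np.cos(th),np.sin(th),0]);ey=np.array([-np.sin(th),np.cos(th),0])
for n in ims:
    s=imaging.snapshot(n);X=np.arange(-20,20.1,1);
    def prof(y,X): 
        p=proj(s,c+np.outer(X,ex)+y*ey);return map_coordinates(ims[n],[p[:,1],p[:,0]],order=1)
    for lo,hi in((-40,-15),(-12,12),(15,40)):
        m=np.mean([prof(y,X) for y in np.arange(lo,hi,2)],0);d=np.clip(np.median(m)-4-m,0,None);d[abs(X)>13]=0
        print(n,lo,hi,'x centroid',round((d*X).sum()/d.sum(),2),'eqwidth',round(d.sum()/d.max(),1)); 
        print(m[6:35].round(0).astype(int).tolist())
    Y=np.arange(-60,61,2.);cx=0
    q=lambda x:map_coordinates(ims[n],proj(s,c+x*ex+np.outer(Y,ey))[:,::-1].T,order=1)
    m=np.min([q(x) for x in(-2,0,2,4)],0);h=(m.max()+m.min())/2;i=np.where(m<h)[0];print('y ends',Y[i[0]],Y[i[-1]])
    # case top plate edges
    for x0,y0,nm in((-100,0,'x'),(100,60,'x')):
        X2=np.arange(x0-12,x0+13,1.);p=[map_coordinates(ims[n],proj(s,c+np.outer(X2,ex)+y*ey)[:,::-1].T,order=1) for y in np.arange(-90,10,5)+y0*0];m=np.mean(p,0);print('edge',nm,x0,m.round(0).astype(int).tolist())
```

```text
top -40 -15 x centroid 0.55 eqwidth 9.8
[194, 194, 192, 190, 188, 186, 182, 174, 160, 142, 122, 105, 92, 83, 79, 79, 81, 88, 101, 121, 143, 161, 172, 180, 184, 186, 188, 190, 192]
top -12 12 x centroid 0.4 eqwidth 9.8
[198, 197, 194, 191, 189, 187, 182, 173, 157, 138, 119, 102, 90, 82, 79, 79, 82, 90, 105, 125, 146, 163, 173, 179, 183, 186, 189, 191, 193]
top 15 40 x centroid 0.04 eqwidth 9.8
[194, 193, 191, 189, 187, 184, 179, 167, 150, 131, 113, 98, 87, 81, 78, 79, 84, 94, 110, 132, 152, 167, 176, 181, 184, 187, 190, 192, 193]
y ends -44.0 46.0
edge x -100 [116, 123, 129, 135, 139, 138, 131, 119, 106, 98, 96, 107, 125, 146, 163, 175, 181, 185, 186, 187, 187, 187, 187, 187, 188]
edge x 100 [184, 186, 188, 190, 192, 193, 192, 192, 191, 190, 188, 184, 180, 176, 172, 169, 167, 166, 164, 163, 161, 160, 159, 157, 155]
side -40 -15 x centroid 2.44 eqwidth 10.1
[184, 185, 186, 186, 185, 182, 178, 173, 167, 159, 150, 139, 129, 119, 111, 105, 103, 104, 108, 114, 123, 133, 142, 151, 158, 164, 169, 172, 173]
side -12 12 x centroid 3.45 eqwidth 10.6
[178, 179, 180, 181, 181, 180, 179, 176, 172, 166, 160, 153, 146, 138, 132, 126, 122, 120, 120, 123, 127, 133, 140, 147, 154, 161, 166, 171, 174]
side 15 40 x centroid 2.99 eqwidth 10.6
[183, 183, 183, 183, 181, 179, 176, 173, 168, 162, 155, 148, 141, 134, 127, 122, 119, 119, 119, 123, 128, 134, 141, 148, 156, 162, 167, 172, 175]
y ends -42.0 44.0
edge x -100 [100, 100, 100, 99, 99, 99, 99, 99, 101, 103, 108, 113, 121, 131, 141, 150, 159, 167, 173, 177, 179, 181, 181, 181, 180]
edge x 100 [135, 137, 139, 141, 143, 145, 147, 148, 148, 148, 147, 145, 142, 139, 135, 131, 126, 122, 117, 113, 110, 107, 105, 104, 103]
```

Run:
```python
from h import *
from scipy.ndimage import map_coordinates
s=imaging.snapshot('side');im=s['img'].astype(float)
g=r.get_obs()['tool_pos']
th=np.radians(18.7);ex=np.array([np.cos(th),np.sin(th),0])
for z in (45,50,55,61,66,72):
    zz=g[2]-79.2+z-0
    X=np.arange(-16,16.1,1); p=proj(s,[[g[0]+x*ex[0],g[1]+x*ex[1],zz] for x in X])
    print(z,[map_coordinates(im[:,:,k],[p[:,1],p[:,0]],order=1).round(0).astype(int).tolist() for k in(0,2)])
c=s['tvec'];Rm=cv2.Rodrigues(np.array(s['rvec'],float))[0];print(-Rm.T@np.array(c))
```

```text
45 [[167, 167, 166, 166, 166, 164, 162, 160, 158, 156, 155, 153, 152, 151, 151, 150, 149, 149, 150, 151, 152, 154, 158, 162, 166, 169, 169, 169, 169, 169, 168, 168, 167], [152, 152, 152, 152, 152, 152, 150, 148, 146, 145, 143, 142, 142, 141, 141, 141, 141, 141, 141, 141, 141, 141, 144, 147, 150, 152, 151, 150, 149, 149, 150, 151, 152]]
50 [[167, 167, 167, 167, 167, 166, 163, 161, 159, 157, 156, 154, 152, 151, 151, 151, 152, 153, 154, 156, 158, 161, 166, 170, 175, 178, 177, 176, 175, 174, 174, 173, 173], [102, 102, 103, 103, 103, 103, 103, 102, 103, 105, 110, 116, 123, 127, 129, 131, 133, 132, 125, 118, 111, 106, 105, 103, 101, 100, 100, 100, 99, 99, 100, 101, 102]]
55 [[162, 163, 164, 165, 166, 166, 164, 162, 161, 159, 156, 154, 151, 150, 150, 149, 149, 151, 154, 157, 161, 164, 167, 170, 173, 175, 174, 174, 173, 173, 173, 174, 174], [68, 68, 68, 69, 70, 71, 74, 77, 79, 85, 95, 104, 113, 118, 118, 119, 120, 116, 107, 98, 90, 84, 81, 78, 75, 73, 72, 72, 72, 72, 73, 73, 73]]
61 [[158, 159, 159, 158, 158, 156, 155, 153, 152, 151, 151, 151, 152, 152, 152, 151, 151, 151, 151, 151, 151, 151
[... 158 characters left out ...]
 59, 62, 64, 66, 68, 69, 70, 71]]
66 [[154, 151, 148, 144, 140, 140, 140, 141, 142, 145, 147, 150, 153, 153, 152, 151, 150, 150, 150, 149, 149, 150, 151, 152, 153, 153, 152, 152, 151, 151, 153, 154, 155], [67, 67, 68, 69, 70, 70, 70, 70, 69, 67, 65, 62, 58, 57, 57, 56, 56, 56, 56, 56, 56, 56, 57, 57, 58, 59, 60, 61, 62, 65, 68, 71, 75]]
72 [[150, 150, 151, 152, 153, 155, 155, 156, 156, 155, 154, 154, 153, 152, 151, 150, 149, 149, 149, 150, 150, 150, 151, 151, 151, 148, 145, 141, 137, 137, 139, 141, 144], [95, 103, 111, 119, 126, 124, 120, 115, 110, 99, 87, 75, 63, 60, 58, 57, 56, 56, 57, 57, 58, 58, 57, 56, 56, 58, 61, 65, 68, 77, 88, 100, 111]]
[  487.26525399 -1071.33381615   713.08989871]
```

```bash
python3 -m jog '{"slide":[[0,0.002,0.008],[0,0.002,0.016],[0,0.002,0.021],[0,0.002,0.0235],[0,0.002,0.0235]],"delta_rot":[[0,0,0],[0,0,0],[0,0,0],[0,0,0],[0,0,0]]}';python3 -m jog '{"slide":[[0,0,0.0025],[0,0,0.0025]],"delta_rot":[[0,0,0],[0,0,0]]}'
```

```text
clock: 8.05
tool_pos: [625.7, 219.8, 193.1]
tool_rot: [0.585, 0.811, -0.0, -0.0]
ft_force: [-0.2, -0.5, -1.5]
width: 21.7
finger_force: 40.0
clock: 8.3
tool_pos: [625.8, 219.8, 192.1]
tool_rot: [0.585, 0.811, -0.0, -0.0]
ft_force: [0.8, -1.0, 0.4]
width: 22.0
finger_force: 40.0
```

No contact with the tip 2 mm below the top face, so it's in the slot. I continue down and watch the force.

```bash
python3 -m jog '{"slide":[[0,0,0.0025],[0,0,0.005],[0,0,0.005]],"delta_rot":[[0,0,0],[0,0,0],[0,0,0]]}';python3 -m jog '{"slide":[[0,0,0.005],[0,0,0.01],[0,0,0.015],[0,0,0.02],[0,0,0.02]],"delta_rot":[[0,0,0],[0,0,0],[0,0,0],[0,0,0],[0,0,0]]}'
```

```text
clock: 8.68
tool_pos: [625.7, 219.8, 190.0]
tool_rot: [0.585, 0.811, -0.0, -0.0]
ft_force: [0.2, 0.1, -0.5]
width: 21.6
finger_force: 40.0
clock: 9.3
tool_pos: [625.7, 219.8, 181.9]
tool_rot: [0.585, 0.811, -0.0, -0.0]
ft_force: [0.2, 0.5, -0.7]
width: 21.8
finger_force: 40.0
```

```bash
python3 -m jog '{"slide":[[0,0,0.01],[0,0,0.02],[0,0,0.027],[0,0,0.027]],"delta_rot":[[0,0,0],[0,0,0],[0,0,0],[0,0,0]]}';python3 -m jog '{"slide":[[0,0,0.003],[0,0,0.005],[0,0,0.005]],"delta_rot":[[0,0,0],[0,0,0],[0,0,0]]}'
```

```text
clock: 9.8
tool_pos: [625.7, 219.7, 171.0]
tool_rot: [0.585, 0.811, -0.0, -0.0]
ft_force: [-0.4, 0.7, -1.0]
width: 22.2
finger_force: 40.0
clock: 10.18
tool_pos: [625.8, 219.8, 169.3]
tool_rot: [0.585, 0.811, -0.0, -0.0]
ft_force: [0.1, -0.7, -1.4]
width: 22.2
finger_force: 40.0
```

```bash
python3 -m jog '{"slide":[[0,0,0.0025],[0,0,0.0025]],"delta_rot":[[0,0,0],[0,0,0]]}';python3 -m jog '{"slide":[[0,0,0.0015],[0,0,0.0015]],"delta_rot":[[0,0,0],[0,0,0]]}'
```

```text
clock: 10.42
tool_pos: [625.7, 219.8, 168.3]
tool_rot: [0.585, 0.811, -0.0, -0.0]
ft_force: [-0.2, -0.3, -0.9]
width: 21.9
finger_force: 40.0
clock: 10.68
tool_pos: [625.7, 219.8, 167.7]
tool_rot: [0.585, 0.811, -0.0, -0.0]
ft_force: [-0.8, -0.1, -1.5]
width: 21.8
finger_force: 40.0
```

```bash
python3 -m jog '{"slide":[[0,0,0.002],[0,0,0.002]],"delta_rot":[[0,0,0],[0,0,0]]}';python3 -m jog '{"slide":[[0,0,0.002],[0,0,0.002]],"delta_rot":[[0,0,0],[0,0,0]]}'
```

```text
clock: 10.92
tool_pos: [625.7, 219.8, 166.8]
tool_rot: [0.585, 0.811, -0.0, -0.0]
ft_force: [0.5, -0.2, -0.5]
width: 21.9
finger_force: 40.0
clock: 11.18
tool_pos: [625.8, 219.8, 166.1]
tool_rot: [0.585, 0.811, 0.0, 0.0]
ft_force: [0.1, 0.0, -1.2]
width: 21.9
finger_force: 40.0
```

```bash
for i in 1; do python3 -m jog '{"slide":[[0,0,0.002],[0,0,0.002]],"delta_rot":[[0,0,0],[0,0,0]]}'; done;python3 -m jog '{"slide":[[0,0,0.002],[0,0,0.002]],"delta_rot":[[0,0,0],[0,0,0]]}'
```

```text
clock: 11.42
tool_pos: [625.9, 219.8, 165.7]
tool_rot: [0.585, 0.811, 0.0, 0.0]
ft_force: [-1.7, 0.8, 4.0]
width: 21.9
finger_force: 40.0
clock: 11.68
tool_pos: [625.9, 219.8, 164.8]
tool_rot: [0.585, 0.811, 0.0, 0.0]
ft_force: [-0.7, -0.3, 5.0]
width: 21.3
finger_force: 40.0
```

Contact is soft, at about 4 N and giving way, so it's the tab. I keep pressing gently.

```bash
python3 -m jog '{"slide":[[0,0,0.002],[0,0,0.004],[0,0,0.004]],"delta_rot":[[0,0,0],[0,0,0],[0,0,0]]}';python3 -m jog '{"slide":[[0,0,0.002],[0,0,0.004],[0,0,0.004]],"delta_rot":[[0,0,0],[0,0,0],[0,0,0]]}'
```

```text
clock: 12.05
tool_pos: [625.9, 219.8, 163.3]
tool_rot: [0.585, 0.811, 0.0, 0.0]
ft_force: [-0.7, -0.1, 4.6]
width: 22.2
finger_force: 40.0
clock: 12.42
tool_pos: [625.9, 219.8, 161.7]
tool_rot: [0.585, 0.811, 0.0, 0.0]
ft_force: [-1.4, -0.5, 5.7]
width: 21.8
finger_force: 40.0
```

```bash
python3 -m jog '{"slide":[[0,0,0.002],[0,0,0.0035],[0,0,0.0035]],"delta_rot":[[0,0,0],[0,0,0],[0,0,0]]}';python3 -m jog '{"slide":[[0,0,0.0015],[0,0,0.003],[0,0,0.003]],"delta_rot":[[0,0,0],[0,0,0],[0,0,0]]}'
python3 - <<'E'
from h import *
s=snap('side','open.png')
c=cv2.resize(s['img'][130:220,200:310,::-1],None,fx=5,fy=5);cv2.imwrite('pics/openc.png',c)
E
```

```text
clock: 12.8
tool_pos: [625.9, 219.8, 160.4]
tool_rot: [0.585, 0.811, 0.0, 0.0]
ft_force: [-1.1, -0.7, 6.4]
width: 21.8
finger_force: 40.0
clock: 13.18
tool_pos: [625.9, 219.8, 158.9]
tool_rot: [0.585, 0.811, 0.0, 0.0]
ft_force: [-0.1, 0.5, 5.1]
width: 21.6
finger_force: 40.0
```

View pics/openc.png

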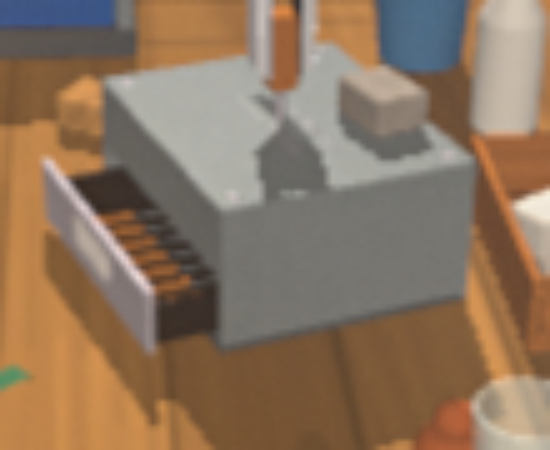

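The drawer is out, with its front panel at crop (100,255). Now I pull the rod straight up and go back.

```bash
python3 -m jog '{"slide":[[0,0,-0.02],[0,0,-0.06],[0,0,-0.12],[0,0,-0.19],[0,0,-0.228],[0,0,-0.228],[0,0,-0.228]],"delta_rot":[[0,0,0],[0,0,0],[0,0,0],[0,0,0],[0,0,0],[0,0,0],[0,0,0]]}'
python3 - <<'E'
from h import *
print(go([577,-57,248]).round(4))
E
```

```text
clock: 14.1
tool_pos: [625.5, 219.7, 248.7]
tool_rot: [0.585, 0.811, -0.001, -0.001]
ft_force: [0.3, -0.2, -0.9]
width: 21.9
finger_force: 40.0
[-0.6179 -0.3338  0.0022]
```

```bash
python3 -m jog '{"slide":[[-0.07,-0.04,0],[-0.18,-0.1,0],[-0.3,-0.16,0],[-0.42,-0.225,0],[-0.53,-0.285,0],[-0.6,-0.325,0.001],[-0.618,-0.334,0.002],[-0.618,-0.334,0.002]],"delta_rot":[[0,0,0.01],[0,0,0.03],[0,0,0.05],[0,0,0.07],[0,0,0.08],[0,0,0.083],[0,0,0.083],[0,0,0.083]]}'
python3 - <<'E'
from h import *
print(go([526,-340.3,240]).round(4),R.from_quat(r.get_obs()['tool_rot']).as_matrix()[:,0])
E
```

```text
clock: 15.1
tool_pos: [577.2, -56.7, 248.5]
tool_rot: [0.685, 0.728, -0.0, -0.0]
ft_force: [0.8, 0.2, -1.1]
width: 21.9
finger_force: 40.0
[-0.6999 -0.171   0.0212] [-6.10637690e-02  9.98133789e-01  3.94944838e-04]
```

```bash
python3 -m jog '{"slide":[[-0.08,-0.02,0],[-0.2,-0.049,0],[-0.33,-0.081,0],[-0.46,-0.112,0],[-0.58,-0.142,0.01],[-0.67,-0.164,0.02],[-0.7,-0.171,0.021],[-0.7,-0.171,0.021],[-0.7,-0.171,0.021],[-0.7,-0.171,0.021]],"delta_rot":[[0,0,0],[0,0,0],[0,0,0],[0,0,0],[0,0,0],[0,0,0],[0,0,0],[0,0,0],[0,0,0],[0,0,0]]}'
python3 - <<'E'
from h import *
o=r.get_obs();print(go([526,-340.3,160]).round(4),o['tool_pos'])
E
```

```text
clock: 16.35
tool_pos: [526.6, -339.5, 241.0]
tool_rot: [0.685, 0.729, 0.0, 0.0]
ft_force: [-0.7, -0.3, -0.3]
width: 21.7
finger_force: 40.0
[-0.0018 -0.0018  0.2026] [ 526.6416915  -339.52918296  241.04117757]
```

```bash
python3 -m jog '{"slide":[[-0.0018,-0.0018,0.06],[-0.0018,-0.0018,0.13],[-0.0018,-0.0018,0.19],[-0.0018,-0.0018,0.213],[-0.0018,-0.0018,0.213],[-0.0018,-0.0018,0.213]],"delta_rot":[[0,0,0],[0,0,0],[0,0,0],[0,0,0],[0,0,0],[0,0,0]]}';python3 -m jog '{"slide":[[0,0,0.0075],[0,0,0.015],[0,0,0.019],[0,0,0.019]],"delta_rot":[[0,0,0],[0,0,0],[0,0,0],[0,0,0]]}'
```

```text
clock: 17.1
tool_pos: [525.9, -341.5, 156.7]
tool_rot: [0.685, 0.728, 0.0, 0.001]
ft_force: [-0.1, -0.3, -0.1]
width: 21.8
finger_force: 40.0
clock: 17.6
tool_pos: [525.4, -341.4, 147.8]
tool_rot: [0.685, 0.728, -0.0, -0.0]
ft_force: [0.0, -0.3, 0.0]
width: 21.9
finger_force: 40.0
```

```bash
python3 -m jog '{"slide":[[0.0027,0.0015,0.005],[0.0027,0.0015,0.015],[0.0027,0.0015,0.02],[0.0027,0.0015,0.02]],"delta_rot":[[0,0,0],[0,0,0],[0,0,0],[0,0,0]]}';python3 -m jog '{"slide":[[0,0,0.02],[0,0,0.05],[0,0,0.08],[0,0,0.105],[0,0,0.115],[0,0,0.115]],"delta_rot":[[0,0,0],[0,0,0],[0,0,0],[0,0,0],[0,0,0],[0,0,0]]}'
```

```text
clock: 18.1
tool_pos: [525.9, -340.3, 139.7]
tool_rot: [0.685, 0.728, -0.0, -0.0]
ft_force: [0.4, 0.4, 0.1]
width: 22.1
finger_force: 40.0
clock: 18.85
tool_pos: [526.0, -340.3, 93.7]
tool_rot: [0.685, 0.728, -0.0, -0.0]
ft_force: [0.2, -0.5, 0.5]
width: 21.6
finger_force: 40.0
```

Inserted freely. I lower the last 4 mm in small steps.

```bash
python3 -m jog '{"slide":[[0,0,0.004],[0,0,0.008],[0,0,0.0095],[0,0,0.0095]],"delta_rot":[[0,0,0],[0,0,0],[0,0,0],[0,0,0]]}';python3 -m jog '{"slide":[[0,0,0.001],[0,0,0.001]],"delta_rot":[[0,0,0],[0,0,0]]}'
```

```text
clock: 19.35
tool_pos: [526.0, -340.3, 90.2]
tool_rot: [0.685, 0.728, 0.0, 0.0]
ft_force: [-1.0, 0.3, -1.1]
width: 21.9
finger_force: 40.0
clock: 19.6
tool_pos: [526.0, -340.3, 89.7]
tool_rot: [0.685, 0.728, -0.0, 0.0]
ft_force: [-0.9, -0.5, -1.1]
width: 22.2
finger_force: 40.0
```

```bash
python3 -m jog '{"slide":[[0,0,0.001],[0,0,0.001]],"delta_rot":[[0,0,0],[0,0,0]]}';python3 -m jog '{"slide":[[0,0,0],[0,0,0],[0,0,0],[0,0,0],[0,0,0]],"delta_rot":[[0,0,0],[0,0,0],[0,0,0],[0,0,0],[0,0,0]]}' 0.2;python3 -m jog '{"slide":[[0,0,-0.05],[0,0,-0.15],[0,0,-0.28],[0,0,-0.37],[0,0,-0.4],[0,0,-0.4]],"delta_rot":[[0,0,0],[0,0,0],[0,0,0],[0,0,0],[0,0,0],[0,0,0]]}'
python3 - <<'E'
from h import *
s=snap('side');t=snap('top')
c=cv2.resize(s['img'][125:300,200:330,::-1],None,fx=3,fy=3);d=cv2.resize(t['img'][100:240,230:400,::-1],None,fx=2,fy=2)
o=np.zeros((525,800,3),np.uint8);o[:,:390]=c;o[:280,400:740]=d;cv2.imwrite('pics/end.png',o)
E
```

```text
clock: 19.85
tool_pos: [526.0, -340.3, 89.3]
tool_rot: [0.685, 0.728, -0.0, -0.0]
ft_force: [0.9, 0.7, -0.3]
width: 21.8
finger_force: 40.0
clock: 20.48
tool_pos: [526.0, -340.3, 89.3]
tool_rot: [0.685, 0.728, 0.0, 0.0]
ft_force: [0.5, -0.5, 0.6]
width: 56.2
finger_force: 0.0
clock: 21.22
tool_pos: [525.9, -340.3, 249.5]
tool_rot: [0.685, 0.728, 0.0, 0.0]
ft_force: [-0.2, 0.5, -0.8]
width: 56.1
finger_force: 0.0
```

View pics/end.png

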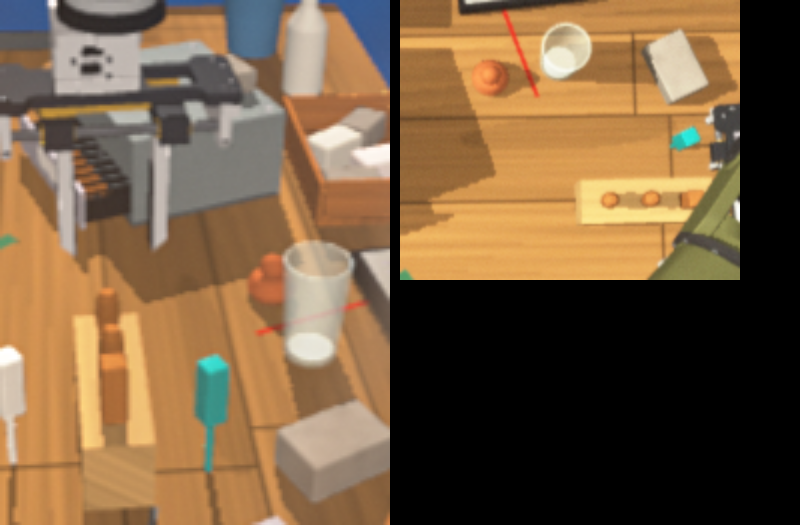

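The rod stands back in its hole (handle at (113,385)), the gripper is clear above it, the drawer is open, and nothing else has moved.

```bash
python3 -c "
from station import workorder
print(workorder.job_done())"
```

```text
the job is handed in; nothing more can be done
None
```

The drawer is open, the rod stands back in its hole and the job is handed in after about 21 s; pressing the tab took no more than about 6.4 N at the readings taken, and the final pictures show nothing else moved.

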